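# Send the sold drawer knob down the rocker chute

## Task

A customer has bought the white porcelain drawer knob. Take it from the row of knobs and set it gently on the half of the level rocker tray that is next to the slatted wooden crate, then let go, so that its own weight tips the tray and it slides into the wooden crate, not into the grey bin. Do not let it drop onto the tray from above, and leave the tray free to swing back level.

Things in the scene. Friction and masses are not known exactly. Their poses are not given: they have to be found in the camera images.
- white_knob_center (a point): Centre of the white porcelain drawer knob, half-way up: 42 mm tall, about 0.09 kg, upright on the table, round about z. Brass foot 34 mm across, neck 22 mm across (9 to 13.5 mm up), white head 38 mm across from 19 to 34 mm above the underside: grip the head, any yaw. A blue, a green and a dark wood knob of the same shape stand in the same row, 100 mm or more apart.
- rocker_pivot (a point): Middle of the tray's axle, fixed, 110 mm above the table; z up, y along the tray's length, x along the axle. Slippery aluminium tray 120 mm wide (x), 220 mm long (y), pivoted at its middle (blue line), upper face 8 mm above the axle; blue rims 6 mm high on the long sides only. A knob set 40 to 80 mm from the axle tips it at once; fingers closing along x leave its way down free.
- rocker (a joint): Tilt of the rocker tray in rad: 0 is level, positive when its +y end (y of rocker_pivot) is down, stops at -0.45 and +0.45. A light spring brings it back level when empty, so it gives way under a knob being set down.
- crate: Slatted light wooden crate that the knob must end in: open box 150 mm (x) by 160 mm (y, along the tray), 50 mm high, walls and floor 6 mm thick, origin at the centre of its underside, z up. Its centre stands 165 mm from the axle, under either the +y or the -y end of the tray; a grey plastic bin of the same size is under the other end.
There are look-alikes about, which are no part of the job. What is shaped like the part that bears white_knob_center but purple or red is not meant.

How it is judged:
By the outcome, as a careful person would: the job done as asked, in the order asked, and still so for the second after the job is handed in, with the robot touching nothing.
It also fails if it takes over 35 s, if anything falls off the work surface, if the arm or the gripper's body presses on something with over 40 N, if the wrist force passes 120 N, or if a joint passes its speed limit or range.

## Robot

A 6-joint arm with a two-finger parallel gripper is mounted at the origin on the work surface. World frame = base frame: x ahead of the robot, y to its left, z up, the work surface at z = 0. Lengths are in m, angles in rad, forces in N, time in s.
With the tool pointing down it reaches from about 0.35 to 0.775 m from the base axis. Payload 5.5 kg.
Tool frame: the origin (TCP) lies on the centre line of the jaws, within the pads' length; the fingertips stand 17 mm ahead of it and the grasp point (between the pads) lies 2 mm behind it; z points along the fingers, x is the direction in which the jaws open and shut, and the axes are right-handed (so a half turn about z gives the same grasp; the last joint's range is limited). The gripper opens to 85 mm and grips with 20 to 120 N. Pads are 22 mm wide; open, the fingers measure 114 mm over their backs; the gripper's body (76 mm by 85 mm) begins 54 mm behind the grasp point. The pads swing forward as they close: fully open they stand 13 mm farther back than shut.
Start: joints at [1.179, 0.313, 0.046, 1.304, 0, 1.431], TCP at [0.143, 0.557, 0.248] pointing down, gripper open.
Joint ranges: [-2.76, 2.76], [-0.86, 1.69], [-1.03, 1.26], [-2.2, 2.34], [-1.47, 1.5], [-3.14, 3.14]. Speed limits (rad/s): [2.57, 2.57, 3.14, 3.14, 3.14, 3.14].

## Interface

Orientations are given as a rotation vector (axis times angle).
In Python, from rig import arm gives the robot as it stands.
- The arm moves only by the tool arm_command, never from a script. Its argument "moves" is one flat list of numbers, 7 for each row, row after row: the finger opening in cm, from 0 to 8.54, then the shift along the tool's x, y, z in cm, then the turn, a rotation vector about the tool's x, y, z in degrees. A call has 1 to 12 rows; each row shifts and turns the pose as measured when the row begins, along the tool's axes as they then stand; what a row does not reach is not made up. A row lasts 1/12 s, in which the tool goes at most 41.7 mm and 7.16 degrees, less where a joint would pass 70% of its speed; a pose out of reach is approached as far as the arm can. A call is refused whole if a number of a shift passes 4.17 or a number of a turn 7.16, either way. A call with a gripper value outside its range is refused whole. The fingers move at their own pace and stop on an object; "force" is the grip in N (left out, the last holds). Time passes only in rows, so rows that do not move let the fingers close. It gives the time, the measured TCP pose, the force and the opening at its end, in the units of the state.
- arm.get_state(): the state, without advancing time (a new reading comes with each control period).
- arm.capture(name): name is "side" or "top" or "wrist"; returns the picture (400x640x3 uint8, red, green, blue); there is no depth.
- arm.calibration(name): a dict with "K" (3x3 intrinsics, pixels), "k1" (the pictures are not rectified: a ray, as slopes to the right and down, at radius r is drawn at 1 + k1 r^2 times it, then the intrinsics apply), "cam_to_world" (4x4, takes a point from camera to world coordinates). Camera axes: x right, y down, z forward; pixel columns grow to the right and rows downward; lengths in m; the calibration is good to about 2 mm. A picture is of the moment at which its call begins: read the wrist's pose just before it. calibration takes no time and is no camera call; for the wrist camera it gives the pose at the moment of the call.
- arm.hand_in(): hands the job in, once; it reports no verdict.
The state is a dict: "time_s": time; "joint_positions": joint angles; "dq": joint speeds; "tau": joint torques, N m; "tool_pos": TCP position; "orientation": TCP orientation; "force": force on the tool from outside, world axes, zero at the start; "moment": the same for the moment, N m; "finger_gap": finger opening in m.
Only numpy, scipy, OpenCV 4.12 (cv2) and the standard library are available. Lean on these libraries where they do the work, as an engineer would, in place of code of your own. Each camera call takes 0.05 s, during which the arm holds its last target.

## Working session

There is one attempt and no reset: what is moved stays moved. The work goes in short steps, Python scripts to look and compute and a tool call to move; the robot and the scene stay as the last step left them, time stands still between calls to the robot, and variables do not carry over. Pictures are saved under pics/ and viewed, and the job is handed in when it is done.

Besides the shell and the picture viewer there is one more tool, called as name(argument=value, ...) on one line, values as JSON. arm_command: Moves the arm, as the interface text tells. Its arguments: {"type":"object","properties":{"moves":{"type":"array"},"force":{"type":"number"}},"required":["moves"]}

```bash
ls; mkdir -p pics; python3 - <<'E'
from rig import arm
import cv2
for n in ("side","top","wrist"):
    c=arm.calibration(n); print(n,c)
    cv2.imwrite(f"pics/{n}0.png",arm.capture(n)[:,:,::-1])
print(arm.get_state())
E
```

```text
pics
side {'K': array([[367.03644922,   0.        , 320.15979422],
       [  0.        , 367.03644922, 195.0097204 ],
       [  0.        ,   0.        ,   1.        ]]), 'k1': -0.056800678078678626, 'cam_to_world': array([[-0.95037982, -0.20593992,  0.23316721,  0.3497397 ],
       [-0.31106043,  0.61840968, -0.72167228,  0.45046436],
       [ 0.00442827, -0.75839186, -0.65178384,  0.53524616],
       [ 0.        ,  0.        ,  0.        ,  1.        ]])}
top {'K': array([[452.4439493 ,   0.        , 326.67739391],
       [  0.        , 452.4439493 , 196.52912722],
       [  0.        ,   0.        ,   1.        ]]), 'k1': -0.047442230068886114, 'cam_to_world': array([[ 1.38895665e-02, -9.88718307e-01,  1.49141505e-01,
         3.95114848e-01],
       [-9.99902227e-01, -1.34929338e-02,  3.67099595e-03,
         3.32121915e-04],
       [-1.61722445e-03, -1.49177911e-01, -9.88809049e-01,
         9.49173568e-01],
       [ 0.00000000e+00,  0.00000000e+00,  0.00000000e+00,
         1.00000000e+00]])}
wrist {'K': array([[318.25091353,   0.        , 321.6547901 ],
       [  0.        , 3
[... 322 characters left out ...]
     ,  0.        ,  0.        ,  1.        ]])}
{'time_s': 0.15, 'joint_positions': array([1.17941665e+00, 3.13853369e-01, 4.52840448e-02, 1.30359849e+00,
       2.63678224e-05, 1.43123762e+00]), 'dq': array([-0.00168418, -0.00336643,  0.00273979, -0.00106997, -0.00111092,
       -0.00038642]), 'tau': array([ 2.68159412e-03, -4.81066883e+01,  2.98814946e+01,  1.39168013e-02,
       -1.10129804e-04, -8.62939032e-06]), 'tool_pos': array([0.1431211 , 0.55655633, 0.24761724]), 'orientation': array([ 2.48229943e+00,  1.92448781e+00, -1.88982548e-03]), 'force': array([-0.20200828,  0.04821266, -0.14074888]), 'moment': array([0.01576997, 0.03102138, 0.04710332]), 'finger_gap': 0.08564200553224956}
```

View pics/top0.png

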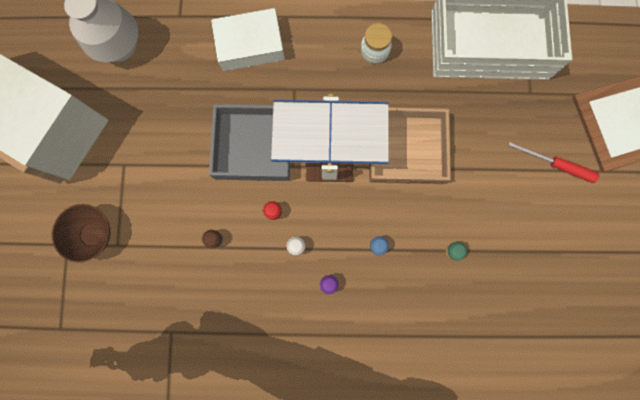

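View pics/side0.png

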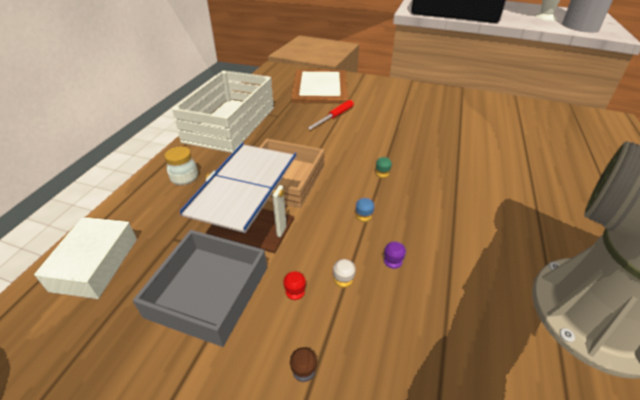

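View pics/wrist0.png

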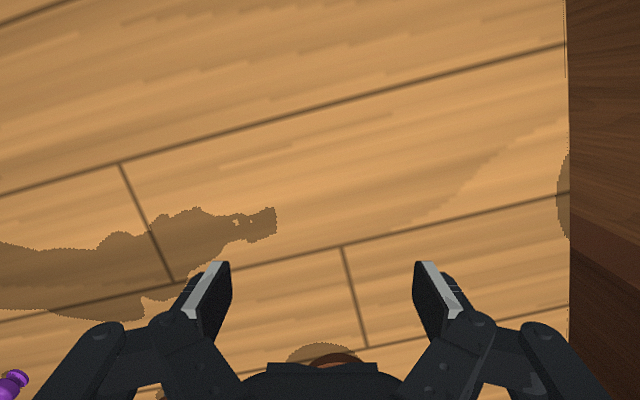

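Top view candidates: white knob at (296,246), the choice. The others are dark wood (212,239), blue (379,246), green (457,251), red look-alike (272,210) and purple look-alike (329,285). The tan wooden crate is under the right end of the tray (410,145) and the grey bin under the left (250,142). The white box at (500,40) is just clutter. Next I measure.

```bash
cat > h.py <<'E'
import numpy as np, cv2
def ray(c,uv):
    D=np.array([c["k1"],0,0,0,0])
    # drawn = s*(1+k1 r^2): OpenCV model
    p=cv2.undistortPoints(np.array([[uv]],float),c["K"],D)[0,0]
    T=c["cam_to_world"]; d=T[:3,:3]@np.array([p[0],p[1],1]); return T[:3,3],d
def onz(c,uv,z):
    o,d=ray(c,uv); return o+d*(z-o[2])/d[2]
def tri(c1,u1,c2,u2):
    o1,d1=ray(c1,u1);o2,d2=ray(c2,u2)
    s=np.linalg.lstsq(np.c_[d1,-d2],o2-o1,rcond=None)[0]
    a=o1+s[0]*d1;b=o2+s[1]*d2; return (a+b)/2,np.linalg.norm(a-b)
def proj(c,P):
    T=np.linalg.inv(c["cam_to_world"]); 
    return cv2.projectPoints(np.array([P],float),cv2.Rodrigues(T[:3,:3])[0],T[:3,3],c["K"],np.array([c["k1"],0,0,0,0]))[0][0,0]
E
python3 - <<'E'
from rig import arm
from h import *
t=cv2.imread("pics/top0.png"); s=cv2.imread("pics/side0.png")
ct,cs=arm.calibration("top"),arm.calibration("side")
def blob(im,box):
    x0,y0,x1,y1=box; r=im[y0:y1,x0:x1]; h=cv2.cvtColor(r,cv2.COLOR_BGR2HSV)
    m=((h[...,1]<60)&(h[...,2]>110)).astype(np.uint8)
    n,l,st,ce=cv2.connectedComponentsWithStats(m); k=1+np.argmax(st[1:,4]); print(st[k]); return st[k][:2]+st[k][2:4]/2-.5+[x0,y0], ce[k]+[x0,y0]
a,ac=blob(t,(280,230,312,262)); b,bc=blob(s,(325,250,365,295))
print(a,ac,b,bc); print(onz(ct,ac,.0265),onz(cs,bc,.0265),tri(ct,ac,cs,bc))
cv2.imwrite("pics/c1.png",np.hstack([cv2.resize(t[90:300,200:460],None,fx=3,fy=2.8)[:588]])) 
cv2.imwrite("pics/c2.png",np.hstack([cv2.resize(t[85:195,200:460],None,fx=3,fy=3)]))
cv2.imwrite("pics/c3.png",cv2.resize(s[130:330,130:400],None,fx=2.9,fy=2.9))
cv2.imwrite("pics/c4.png",np.hstack([cv2.resize(t[220:270,270:320],(400,400)),cv2.resize(s[245:295,320:370],(400,400))]))
E
```

```text
[  6   7  20  18 279]
[  9  10  21  21 372]
[295.5 245.5] [295.48387097 245.48028674] [344. 270.] [343.92741935 269.94086022]
[0.43287872 0.06571099 0.0265    ] [0.43128607 0.06244736 0.0265    ] (array([0.43172206, 0.06530724, 0.03011212]), np.float64(0.0020365820416845056))
```

View pics/c2.png

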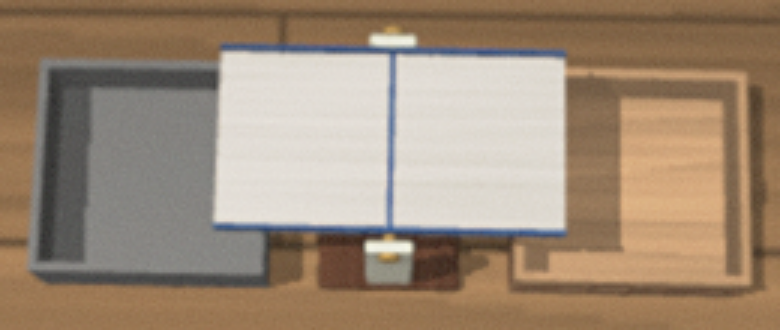

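View pics/c3.png

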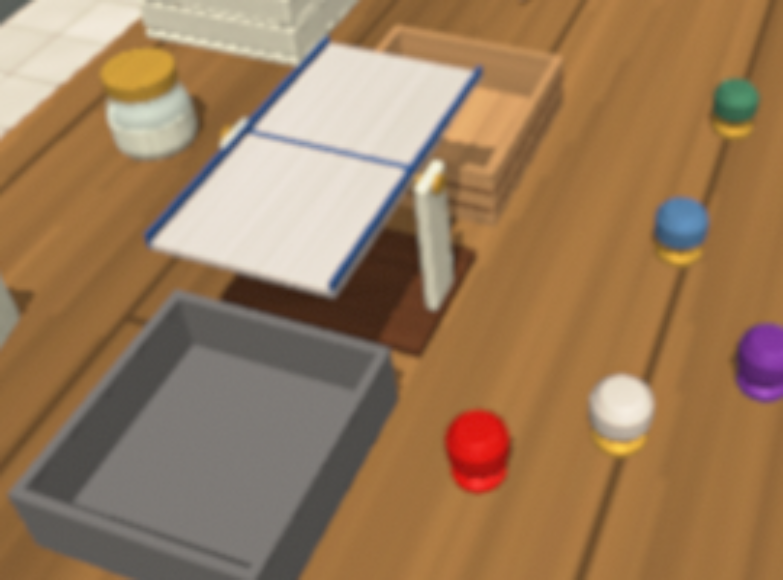

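View pics/c4.png

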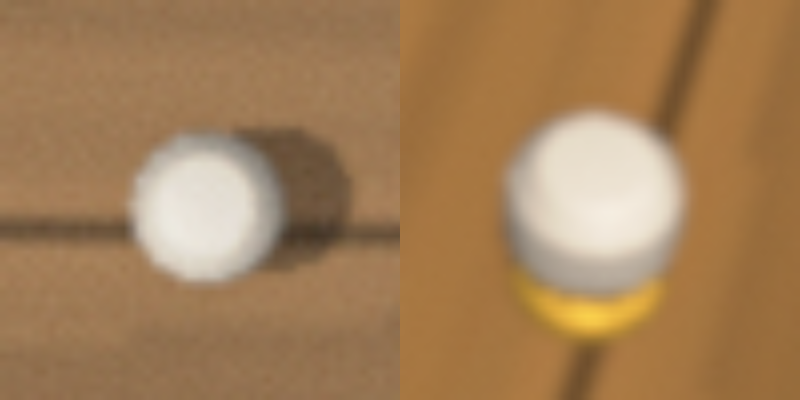

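The crop confirms the choice: a white head on a brass foot, centre about (0.432, 0.065). Next I measure the tray corners and axle in both views. From the top crop, the corners are about (273,101), (389,103), (389,163) and (271,161), and the blue axle line runs from (331,102) to (330,160).

```bash
python3 - <<'E'
from rig import arm
from h import *
ct,cs=arm.calibration("top"),arm.calibration("side")
f=lambda p:((p[0]+.5)/3+200-.5,(p[1]+.5)/3+85-.5)
g=lambda p:((p[0]+.5)/2.9+130-.5,(p[1]+.5)/2.9+130-.5)
T=dict(farR=(565,53),nearR=(566,233),nearL=(214,228),farL=(221,47),axfar=(393,54),axnear=(390,226))
S=dict(farR=(327,40),nearR=(481,69),nearL=(334,290),farL=(150,240),axfar=(250,132),axnear=(408,167))
for k in T:
    z=.118 if k.startswith('ax') else .124
    print(k,onz(ct,f(T[k]),z).round(4),onz(cs,g(S[k]),z).round(4),[np.round(v,4) for v in tri(ct,f(T[k]),cs,g(S[k]))])
# crate rim outer corners z=.05
for n,p in dict(crFR=(747,72),crNR=(755,288),crNL=(511,288),binFL=(42,62),binNL=(32,280)).items(): print(n,onz(ct,f(p),.05).round(4))
# others at z .03
for n,p in dict(red=(272,210),blue=(379,246),purple=(329.5,284.5)).items(): print(n,onz(ct,p,.03).round(4))
from scipy.spatial.transform import Rotation as R
print(R.from_rotvec(arm.get_state()['orientation']).as_matrix().round(3))
E
```

```text
farR [ 0.7031 -0.1112  0.124 ] [ 0.6995 -0.1091  0.124 ] [array([ 0.7026, -0.1118,  0.1221]), np.float64(0.0025)]
nearR [ 0.5857 -0.1108  0.124 ] [ 0.5824 -0.1095  0.124 ] [array([ 0.5847, -0.1114,  0.1226]), np.float64(0.0028)]
nearL [0.5859 0.1084 0.124 ] [0.582  0.1104 0.124 ] [array([0.5852, 0.1082, 0.1212]), np.float64(0.0029)]
farL [0.7041 0.1079 0.124 ] [0.6989 0.1086 0.124 ] [array([0.7028, 0.1072, 0.1221]), np.float64(0.0041)]
axfar [ 0.703  -0.0017  0.118 ] [ 0.7014 -0.004   0.118 ] [array([ 0.7013, -0.0021,  0.1196]), np.float64(0.0023)]
axnear [ 0.5901 -0.0012  0.118 ] [ 0.5901 -0.0036  0.118 ] [array([ 0.5893, -0.0013,  0.1201]), np.float64(0.0006)]
crFR [ 0.7191 -0.2476  0.05  ]
crNR [ 0.5667 -0.2486  0.05  ]
crNL [ 0.5644 -0.0834  0.05  ]
binFL [0.7197 0.2419 0.05  ]
binNL [0.5655 0.2403 0.05  ]
red [0.5043 0.1153 0.03  ]
blue [ 0.434  -0.1035  0.03  ]
purple [ 0.356  -0.0044  0.03  ]
[[ 0.249  0.968 -0.001]
 [ 0.968 -0.249 -0.001]
 [-0.001 -0.    -1.   ]]
```

Tray centre is (0.643, −0.001), level and aligned with the axes. The crate is on the −y side. Measured sizes (118×219 mm tray, crate centre at y≈−0.166) match the description. I set the knob at (0.643, −0.056). Plan: move above the knob and turn tool x onto world x.

```bash
cat > plan.py <<'E'
import sys
from rig import arm
from h import *
from scipy.spatial.transform import Rotation as R
def plan(target,n,g,frac=1.0,yaw=0.0):
    s=arm.get_state(); p=s['tool_pos']; M=R.from_rotvec(s['orientation'])
    c,si=np.cos(yaw),np.sin(yaw)
    G=R.from_matrix([[c,si,0],[si,-c,0],[0,0,-1]])
    rv=(M.inv()*G).as_rotvec(); d=(np.array(target)-p)/n*frac
    print(s['time_s'],p.round(4),'remaining turn deg',np.degrees(rv).round(2),'dist',(np.array(target)-p).round(4),'gap',s['finger_gap'],'F',s['force'].round(2))
    st=R.from_rotvec(rv/n*frac); out=[]
    for i in range(n):
        out+= [g]+list((M.inv().apply(d)*100).round(2))+list(np.degrees(st.as_rotvec()).round(2)); M=M*st
    for i in range(n): print(", ".join(f"{v:g}" for v in out[7*i:7*i+7])+",")
if __name__=="__main__":
    a=list(map(float,sys.argv[1:])); plan(a[:3],int(a[3]),a[4])
E
python3 plan.py .432 .065 .16 18 8
```

```text
0.15 [0.1431 0.5566 0.2476] remaining turn deg [4.000e-02 7.000e-02 7.557e+01] dist [ 0.2889 -0.4916 -0.0876] gap 0.08564200553224956 F [-0.2   0.05 -0.14]
8, -2.24, 2.23, 0.49, 0, 0, 4.2,
8, -2.07, 2.39, 0.49, 0, 0, 4.2,
8, -1.89, 2.54, 0.49, 0, 0, 4.2,
8, -1.7, 2.67, 0.49, 0, 0, 4.2,
8, -1.5, 2.79, 0.49, 0, 0, 4.2,
8, -1.29, 2.89, 0.49, 0, 0, 4.2,
8, -1.08, 2.98, 0.49, 0, 0, 4.2,
8, -0.86, 3.05, 0.49, 0, 0, 4.2,
8, -0.63, 3.1, 0.49, 0, 0, 4.2,
8, -0.4, 3.14, 0.49, 0, 0, 4.2,
8, -0.17, 3.16, 0.49, 0, 0, 4.2,
8, 0.06, 3.17, 0.49, 0, 0, 4.2,
8, 0.29, 3.15, 0.49, 0, 0, 4.2,
8, 0.52, 3.12, 0.49, 0, 0, 4.2,
8, 0.75, 3.08, 0.49, 0, 0, 4.2,
8, 0.97, 3.02, 0.49, 0, 0, 4.2,
8, 1.19, 2.94, 0.49, 0, 0, 4.2,
8, 1.4, 2.84, 0.49, 0, 0, 4.2,
```

arm_command(moves=[8,-2.2,2.2,0.5,0,0,4.2,8,-2.1,2.4,0.5,0,0,4.2,8,-1.9,2.5,0.5,0,0,4.2,8,-1.7,2.7,0.5,0,0,4.2,8,-1.5,2.8,0.5,0,0,4.2,8,-1.3,2.9,0.5,0,0,4.2,8,-1.1,3.0,0.5,0,0,4.2,8,-0.9,3.0,0.5,0,0,4.2,8,-0.6,3.1,0.5,0,0,4.2,8,-0.4,3.1,0.5,0,0,4.2,8,-0.2,3.2,0.5,0,0,4.2,8,0.1,3.2,0.5,0,0,4.2])

```text
time_s: 1.15
tool_pos: [0.3333, 0.2167, 0.1818]
orientation: [3.075, 0.641, -0.003]
force: [-0.0, -0.3, 0.1]
finger_gap: 0.0799
```

```bash
python3 plan.py .432 .065 .13 10 8
```

```text
1.15 [0.3333 0.2167 0.1818] remaining turn deg [ 0.    0.1  23.55] dist [ 0.0987 -0.1517 -0.0518] gap 0.07994473462627126 F [-0.05 -0.34  0.14]
8, 0.3, 1.79, 0.52, 0, 0.01, 2.35,
8, 0.37, 1.77, 0.52, 0, 0.01, 2.35,
8, 0.44, 1.75, 0.52, 0, 0.01, 2.35,
8, 0.52, 1.73, 0.52, 0, 0.01, 2.35,
8, 0.59, 1.71, 0.52, 0, 0.01, 2.35,
8, 0.66, 1.69, 0.52, 0, 0.01, 2.35,
8, 0.73, 1.66, 0.52, 0, 0.01, 2.35,
8, 0.79, 1.63, 0.52, 0, 0.01, 2.35,
8, 0.86, 1.59, 0.52, 0, 0.01, 2.35,
8, 0.92, 1.56, 0.52, 0, 0.01, 2.35,
```

arm_command(moves=[8,0.3,1.8,0.5,0,0,2.4,8,0.4,1.8,0.5,0,0,2.4,8,0.4,1.8,0.5,0,0,2.4,8,0.5,1.7,0.5,0,0,2.4,8,0.6,1.7,0.5,0,0,2.4,8,0.7,1.7,0.5,0,0,2.4,8,0.7,1.7,0.5,0,0,2.4,8,0.8,1.6,0.5,0,0,2.4,8,0.9,1.6,0.5,0,0,2.3,8,0.9,1.6,0.5,0,0,2.3,8,0,0,0,0,0,0])

```text
time_s: 2.07
tool_pos: [0.4337, 0.0478, 0.1275]
orientation: [3.139, -0.061, -0.005]
force: [0.1, 0.4, -0.3]
finger_gap: 0.08
```

```bash
python3 - <<'E'
from rig import arm
from h import *
cv2.imwrite("pics/w1.png",arm.capture("wrist")[:,:,::-1])
c=arm.calibration("wrist")
print(proj(c,[.432,.065,.042]),proj(c,[.432,.065,.0265]))
E
python3 plan.py .432 .065 .0245 10 8
```

```text
[320.4483453  193.28155435] [320.62378406 186.95782099]
2.1167 [0.4327 0.0488 0.1277] remaining turn deg [ 0.06  0.23 -2.11] dist [-0.0007  0.0162 -0.1032] gap 0.08006435780366496 F [-0.42 -0.29  0.27]
8, -0.01, -0.16, 1.03, 0.01, 0.02, -0.21,
8, -0.01, -0.16, 1.03, 0.01, 0.02, -0.21,
8, -0.01, -0.16, 1.03, 0.01, 0.02, -0.21,
8, -0.01, -0.16, 1.03, 0.01, 0.02, -0.21,
8, -0.01, -0.16, 1.03, 0.01, 0.02, -0.21,
8, -0.01, -0.16, 1.03, 0.01, 0.02, -0.21,
8, -0.01, -0.16, 1.03, 0.01, 0.02, -0.21,
8, -0.01, -0.16, 1.03, 0.01, 0.02, -0.21,
8, -0.01, -0.16, 1.03, 0.01, 0.02, -0.21,
8, -0.01, -0.16, 1.03, 0.01, 0.02, -0.21,
```

View pics/w1.png

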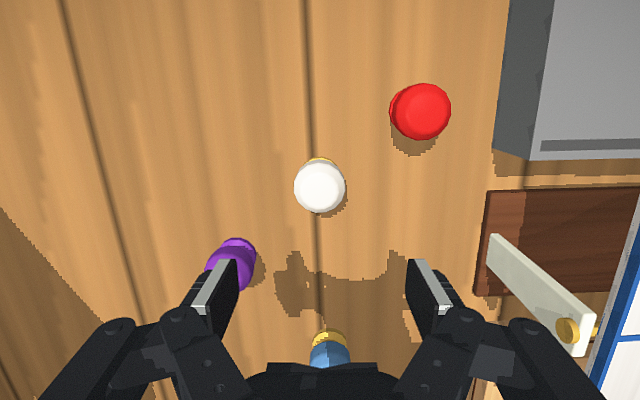

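The white knob appears at (320,187) in the wrist view, within about 3 px of the prediction of about (320.5,190). Correct sideways, then descend part of the way.

arm_command(moves=[8,0,-0.5,0.3,0,0,-0.6,8,0,-0.5,0.6,0,0,-0.6,8,0,-0.4,0.8,0,0,-0.5,8,0,-0.2,0.9,0,0,-0.2,8,0,0,1.0,0,0.2,0,8,0,0,1.0,0,0,0,8,0,0,0.5,0,0,0,8,0,0,0,0,0,0,8,0,0,0,0,0,0])

```text
time_s: 2.87
tool_pos: [0.4281, 0.0725, 0.071]
orientation: [-3.141, -0.02, 0.007]
force: [0.9, 0.2, 0.1]
finger_gap: 0.0804
```

```bash
python3 plan.py .432 .065 .025 6 8
```

```text
2.8667 [0.4281 0.0725 0.071 ] remaining turn deg [-0.05  0.25  0.72] dist [ 0.0039 -0.0075 -0.046 ] gap 0.0804332664726855 F [0.93 0.24 0.06]
8, 0.07, 0.13, 0.77, -0.01, 0.04, 0.12,
8, 0.07, 0.13, 0.77, -0.01, 0.04, 0.12,
8, 0.07, 0.13, 0.77, -0.01, 0.04, 0.12,
8, 0.07, 0.13, 0.77, -0.01, 0.04, 0.12,
8, 0.06, 0.13, 0.77, -0.01, 0.04, 0.12,
8, 0.06, 0.13, 0.77, -0.01, 0.04, 0.12,
```

arm_command(moves=[8,0.2,0.4,0,0,0,0.3,8,0.1,0.2,0.3,0,0,0.2,8,0,0,0.8,0,0,0,8,0,0,0.8,0,0,0,8,0,0,0.6,0,0,0,8,0,0,0,0,0,0,8,0,0,0,0,0,0])

```text
time_s: 3.45
tool_pos: [0.4327, 0.0659, 0.0444]
orientation: [-3.141, -0.005, 0.003]
force: [0.6, -0.1, -0.5]
finger_gap: 0.08
```

```bash
python3 plan.py .432 .065 .025 2 8
```

```text
3.45 [0.4327 0.0659 0.0444] remaining turn deg [-0.04  0.09  0.18] dist [-0.0007 -0.0009 -0.0194] gap 0.07998752099846695 F [ 0.58 -0.13 -0.53]
8, -0.03, 0.05, 0.97, -0.02, 0.05, 0.09,
8, -0.03, 0.05, 0.97, -0.02, 0.05, 0.09,
```

arm_command(moves=[8,0,0.1,0.6,0,0,0.1,8,0,0,0.7,0,0,0,8,0,0,0.5,0,0,0,8,0,0,0,0,0,0,8,0,0,0,0,0,0], force=30)

```text
time_s: 3.87
tool_pos: [0.4325, 0.0648, 0.0243]
orientation: [-3.141, -0.002, 0.003]
force: [0.5, 0.4, -0.1]
finger_gap: 0.0801
```

arm_command(moves=[3,0,0,0,0,0,0,3,0,0,0,0,0,0,3,0,0,0,0,0,0,3,0,0,0,0,0,0,3,0,0,0,0,0,0,3,0,0,0,0,0,0,3,0,0,0,0,0,0,3,0,0,0,0,0,0], force=30)

```text
time_s: 4.53
tool_pos: [0.4329, 0.0649, 0.025]
orientation: [-3.141, -0.002, 0.002]
force: [0.2, 0.1, -0.5]
finger_gap: 0.0363
```

Gripped (gap 36 mm). Lift and check.

arm_command(moves=[3,0,0,-0.5,0,0,0,3,0,0,-1.2,0,0,0,3,0,0,-2,0,0,0,3,0,0,-2.5,0,0,0,3,0,0,-2.5,0,0,0,3,0,0,-2.5,0,0,0,3,0,0,-2.5,0,0,0,3,0,0,-1.5,0,0,0,3,0,0,-0.5,0,0,0,3,0,0,0,0,0,0])

```text
time_s: 5.37
tool_pos: [0.4303, 0.0649, 0.1905]
orientation: [-3.141, -0.002, 0.009]
force: [0.0, 0.3, -0.6]
finger_gap: 0.0358
```

```bash
python3 - <<'E'
from rig import arm
from h import *
s=arm.capture("side")[:,:,::-1]
cv2.imwrite("pics/s2.png",s)
E
python3 plan.py .643 -.056 .185 12 3
```

```text
5.4167 [0.4302 0.0649 0.1899] remaining turn deg [-0.05  0.34  0.07] dist [ 0.2128 -0.1209 -0.0049] gap 0.036158161639728306 F [0.35 0.53 0.65]
3, 1.77, 1.01, 0.03, -0, 0.03, 0.01,
3, 1.77, 1.01, 0.03, -0, 0.03, 0.01,
3, 1.77, 1.01, 0.03, -0, 0.03, 0.01,
3, 1.77, 1.01, 0.03, -0, 0.03, 0.01,
3, 1.77, 1.01, 0.03, -0, 0.03, 0.01,
3, 1.77, 1.01, 0.03, -0, 0.03, 0.01,
3, 1.77, 1.01, 0.04, -0, 0.03, 0.01,
3, 1.77, 1.01, 0.04, -0, 0.03, 0.01,
3, 1.77, 1.01, 0.04, -0, 0.03, 0.01,
3, 1.77, 1.01, 0.04, -0, 0.03, 0.01,
3, 1.77, 1.01, 0.04, -0, 0.03, 0.01,
3, 1.77, 1.01, 0.04, -0, 0.03, 0.01,
```

View pics/s2.png

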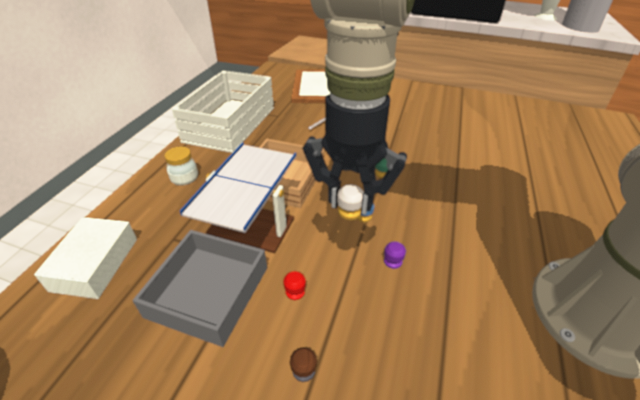

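The white knob is held upright between the fingers at (350,202), and its old place is empty. Carry it over the tray's −y half.

arm_command(moves=[3,0.8,0.4,0,0,0.3,0,3,1.5,0.8,0,0,0,0,3,2.0,1.2,0,0,0,0,3,2.2,1.3,0,0,0,0,3,2.4,1.4,0,0,0,0,3,2.4,1.4,0,0,0,0,3,2.4,1.4,0,0,0,0,3,2.2,1.2,0,0,0,0,3,1.8,1.0,0,0,0,0,3,1.2,0.7,0,0,0,0,3,0.5,0.3,0,0,0,0,3,0,0,0,0,0,0])

```text
time_s: 6.42
tool_pos: [0.6275, -0.0537, 0.1641]
orientation: [-3.137, -0.003, 0.043]
force: [-1.0, 0.6, -0.9]
finger_gap: 0.036
```

```bash
python3 plan.py .643 -.056 .155 4 3
```

```text
6.4167 [ 0.6275 -0.0537  0.1641] remaining turn deg [-0.26  1.57  0.12] dist [ 0.0155 -0.0023 -0.0091] gap 0.03598775906855664 F [-0.99  0.58 -0.91]
3, 0.39, 0.06, 0.22, -0.07, 0.39, 0.03,
3, 0.39, 0.06, 0.22, -0.07, 0.39, 0.03,
3, 0.39, 0.06, 0.22, -0.07, 0.39, 0.03,
3, 0.39, 0.06, 0.23, -0.07, 0.39, 0.03,
```

arm_command(moves=[3,0.4,0.1,0,0,0.5,0,3,0.5,0.1,0,-0.1,0.5,0,3,0.4,0,0,-0.1,0.4,0,3,0.2,0,0,0,0.1,0,3,0,0,0,0,0,0,3,0,0,0,0,0,0])

```text
time_s: 6.92
tool_pos: [0.64, -0.0537, 0.1612]
orientation: [-3.139, -0.006, 0.007]
force: [-0.2, -1.1, -0.3]
finger_gap: 0.0363
```

```bash
python3 - <<'E'
from rig import arm
from h import *
s=arm.capture("side")[:,:,::-1]; t=arm.capture("top")[:,:,::-1]
cv2.imwrite("pics/s3.png",np.hstack([cv2.resize(s[80:260,160:340],(400,400)),cv2.resize(t[80:200,260:380],(400,400))]))
E
python3 plan.py .643 -.056 .143 4 3
```

```text
7.0167 [ 0.6401 -0.0537  0.1613] remaining turn deg [-0.14  0.25  0.21] dist [ 0.0029 -0.0023 -0.0183] gap 0.03637577917046023 F [-0.82 -0.57 -0.74]
3, 0.07, 0.06, 0.46, -0.04, 0.06, 0.05,
3, 0.07, 0.06, 0.46, -0.04, 0.06, 0.05,
3, 0.07, 0.06, 0.46, -0.04, 0.06, 0.05,
3, 0.07, 0.06, 0.46, -0.04, 0.06, 0.05,
```

View pics/s3.png

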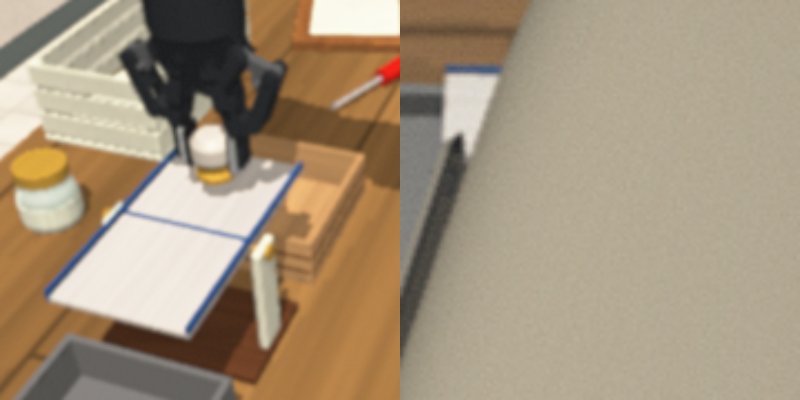

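The tray is still level and the knob is about 18 mm above its crate half. Lower in small steps.

arm_command(moves=[3,0.1,0.1,0.2,0,0.1,0,3,0.1,0.1,0.3,0,0.1,0,3,0,0,0.3,0,0,0,3,0,0,0.3,0,0,0,3,0,0,0.2,0,0,0,3,0,0,0.1,0,0,0,3,0,0,0,0,0,0])

```text
time_s: 7.6
tool_pos: [0.6419, -0.0557, 0.1462]
orientation: [-3.139, -0.006, 0.0]
force: [-0.4, -0.3, -0.3]
finger_gap: 0.0364
```

```bash
python3 - <<'E'
from rig import arm
from h import *
s=arm.capture("side")[:,:,::-1]
cv2.imwrite("pics/s4.png",cv2.resize(s[100:260,170:330],(600,600),interpolation=cv2.INTER_CUBIC))
E
python3 plan.py .643 -.056 .142 1 3
```

```text
7.65 [ 0.6419 -0.0557  0.1463] remaining turn deg [-0.14  0.01  0.22] dist [ 0.0011 -0.0003 -0.0043] gap 0.03634814331709147 F [ 0.07 -0.11 -1.6 ]
3, 0.11, 0.03, 0.43, -0.14, 0.01, 0.22,
```

View pics/s4.png

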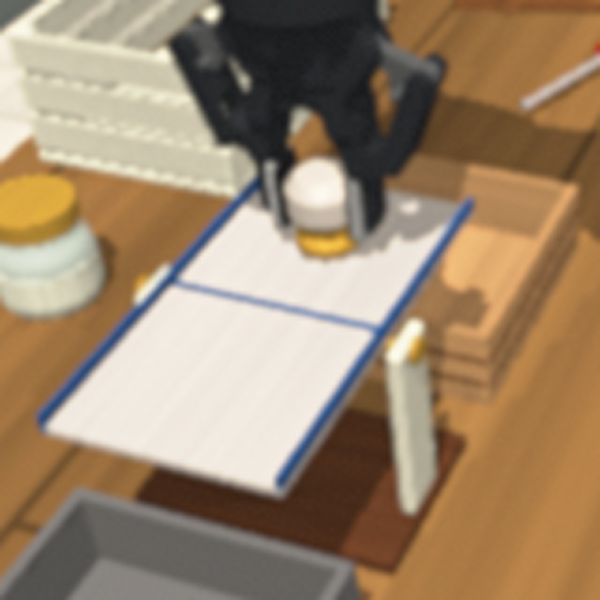

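```bash
cat > tilt.py <<'E'
from rig import arm
from h import *
import sys
c=arm.calibration("side"); s0=cv2.imread("pics/side0.png",0)
s=cv2.cvtColor(arm.capture("side"),cv2.COLOR_RGB2BGR); g=cv2.cvtColor(s,cv2.COLOR_BGR2GRAY)
for n,(u,v) in dict(nearL=(245,226),farL=(183,212),ref_bin=(265,255)).items():
    w=11; q=g[v-w:v+w+1,u-w:u+w+1]; r=s0[v-w-8:v+w+9,u-w-8:u+w+9]
    m=cv2.matchTemplate(r,q,cv2.TM_CCOEFF_NORMED); _,mx,_,l=cv2.minMaxLoc(m); print(n,'shift of tray px',8-l[0],8-l[1],round(mx,3))
cv2.imwrite(sys.argv[1],cv2.resize(s[100:260,170:330],(600,600),interpolation=cv2.INTER_CUBIC))
st=arm.get_state(); print(st['time_s'],st['tool_pos'].round(4),st['force'].round(2),st['finger_gap'])
P=np.array([.583,.109,.124]); 
for a in(0,.03,.06,.1): print(a,(proj(c,P+[0,0,a*.11])-proj(c,P)).round(1))
E
python3 tilt.py pics/s5.png
```

```text
nearL shift of tray px 0 0 1.0
farL shift of tray px 0 0 0.999
ref_bin shift of tray px 0 0 0.999
7.7 [ 0.6421 -0.0557  0.1465] [-0.47 -0.4  -1.15] 0.035853646314636584
0 [0. 0.]
0.03 [-0.3 -1.5]
0.06 [-0.6 -3. ]
0.1 [-0.9 -5. ]
```

arm_command(moves=[3,0,0,0.2,0,0,0,3,0,0,0.1,0,0,0,3,0,0,0,0,0,0])

```text
time_s: 7.95
tool_pos: [0.6423, -0.0558, 0.1436]
orientation: [-3.139, -0.006, -0.001]
force: [-0.5, 0.6, -0.0]
finger_gap: 0.0362
```

```bash
python3 tilt.py pics/s6.png
```

```text
nearL shift of tray px 0 0 1.0
farL shift of tray px 0 0 0.999
ref_bin shift of tray px 0 0 0.999
8.0 [ 0.6423 -0.0558  0.1436] [-1.39 -0.37 -0.1 ] 0.035885770752547765
0 [0. 0.]
0.03 [-0.3 -1.5]
0.06 [-0.6 -3. ]
0.1 [-0.9 -5. ]
```

Not yet touching (no tilt). Continue 1–2 mm at a time.

arm_command(moves=[3,0,0,0.1,0,0,0,3,0,0,0.1,0,0,0,3,0,0,0,0,0,0])

```text
time_s: 8.25
tool_pos: [0.6425, -0.0558, 0.1417]
orientation: [-3.14, -0.006, -0.002]
force: [-0.4, -0.4, -0.2]
finger_gap: 0.0359
```

```bash
python3 tilt.py pics/s7.png | head -4
```

```text
nearL shift of tray px 0 -2 0.994
farL shift of tray px 0 -2 0.987
ref_bin shift of tray px 0 0 0.999
8.3 [ 0.6425 -0.0558  0.1418] [ 0.13  0.12 -0.31] 0.03632621908702566
```

The far end has risen 2 px (tilt about 0.03–0.04 rad), so the foot is resting on the tray. Release along x.

arm_command(moves=[6,0,0,0,0,0,0,6,0,0,0,0,0,0,6,0,0,0,0,0,0,6,0,0,0,0,0,0,6,0,0,0,0,0,0,6,0,0,0,0,0,0])

```text
time_s: 8.8
tool_pos: [0.643, -0.0559, 0.1426]
orientation: [-3.14, -0.006, -0.004]
force: [0.3, -0.3, -0.6]
finger_gap: 0.0603
```

```bash
python3 tilt.py pics/s8.png | head -4
```

```text
nearL shift of tray px -8 -8 -0.031
farL shift of tray px 7 -8 0.478
ref_bin shift of tray px 0 0 0.981
8.85 [ 0.643  -0.0559  0.1426] [-0.26  0.17 -0.51] 0.060080756709881014
```

View pics/s8.png

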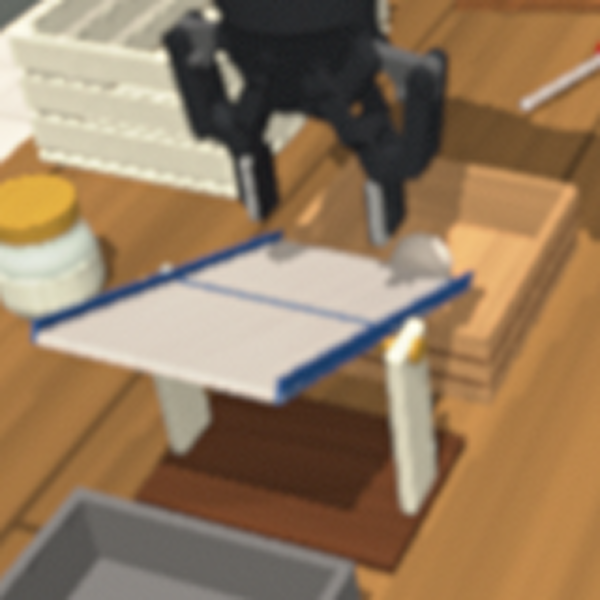

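The tray has tipped fully toward the crate and the knob has left it. Raise straight up, then look.

arm_command(moves=[6,0,0,-0.8,0,0,0,6,0,0,-1.5,0,0,0,6,0,0,-2,0,0,0,6,0,0,-2.5,0,0,0,6,-1,0,-2.5,0,0,0,6,-2,0,-2,0,0,0,6,-3,0,-1,0,0,0,6,-3.5,0,0,0,0,0,6,-3.5,0,0,0,0,0,6,-3.5,0,0,0,0,0,6,-2,0,0,0,0,0,6,0,0,0,0,0,0])

```text
time_s: 9.85
tool_pos: [0.4514, -0.0567, 0.2759]
orientation: [3.141, 0.008, 0.012]
force: [0.4, 0.5, 0.1]
finger_gap: 0.06
```

```bash
python3 tilt.py pics/s9.png | head -4; python3 - <<'E'
from rig import arm
import cv2,numpy as np
t=arm.capture("top")[:,:,::-1]; cv2.imwrite("pics/t9.png",t)
w=arm.capture("wrist")[:,:,::-1]; cv2.imwrite("pics/w9.png",w)
E
```

```text
nearL shift of tray px 0 0 0.997
farL shift of tray px 0 0 0.993
ref_bin shift of tray px 0 0 0.999
9.9 [ 0.4531 -0.0569  0.2761] [0.18 0.29 0.07] 0.0598081764665492
```

View pics/t9.png

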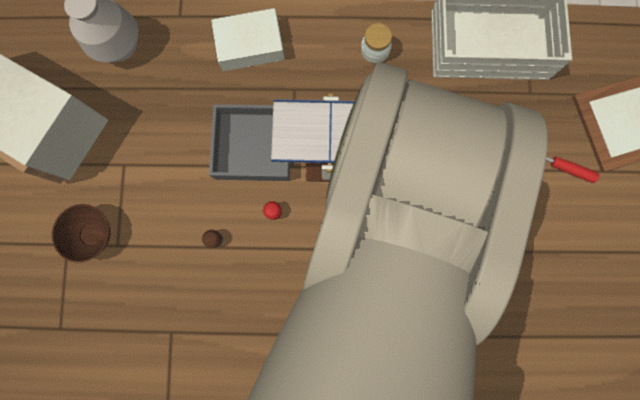

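View pics/s9.png

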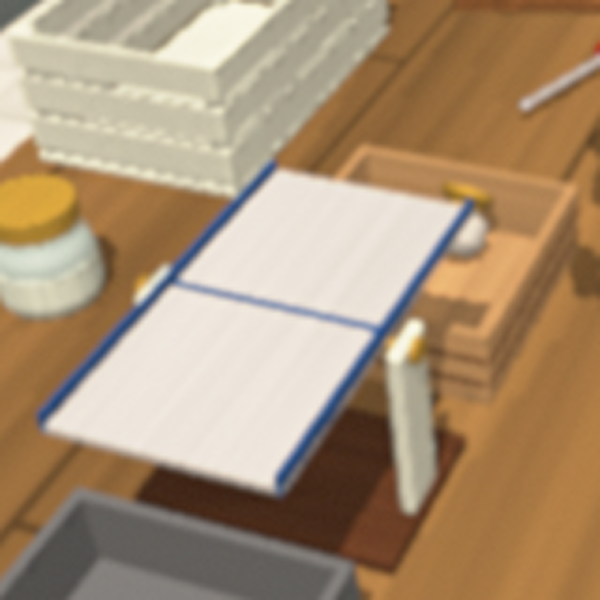

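View pics/w9.png

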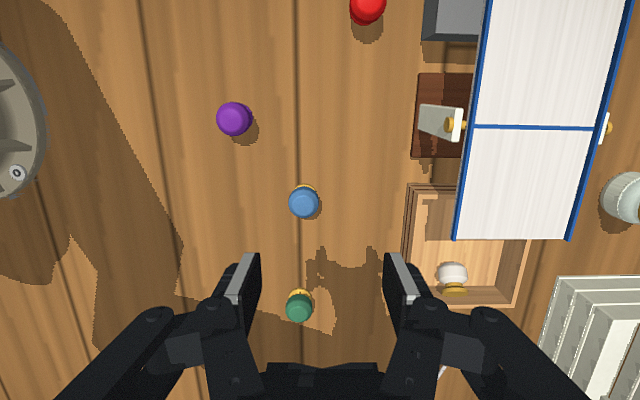

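The knob lies inside the wooden crate (side crop (465,225), wrist view (453,278)). The tray is level again and the other knobs have not moved. I let it settle and compare once before handing in.

arm_command(moves=[6,0,0,0,0,0,0,6,0,0,0,0,0,0,6,0,0,0,0,0,0,6,0,0,0,0,0,0,6,0,0,0,0,0,0,6,0,0,0,0,0,0,6,0,0,0,0,0,0,6,0,0,0,0,0,0,6,0,0,0,0,0,0,6,0,0,0,0,0,0,6,0,0,0,0,0,0,6,0,0,0,0,0,0])

```text
time_s: 11.0
tool_pos: [0.4609, -0.058, 0.2739]
orientation: [-3.142, -0.011, -0.014]
force: [-0.7, -0.4, 0.3]
finger_gap: 0.0599
```

```bash
python3 tilt.py pics/s10.png | head -4; python3 - <<'E'
import cv2
a=cv2.imread('pics/s9.png');b=cv2.imread('pics/s10.png');print(cv2.absdiff(a,b)[150:300,380:560].max())
from rig import arm
print(arm.get_state()['dq'].round(3)); print(arm.hand_in())
E
```

```text
nearL shift of tray px 0 0 0.998
farL shift of tray px 0 0 1.0
ref_bin shift of tray px 0 0 0.999
11.05 [ 0.4609 -0.058   0.2739] [-0.31  0.97 -0.5 ] 0.060200781849939676
43
[ 0.    -0.002  0.     0.001 -0.    -0.   ]
the job is handed in; nothing more can be done
None
```

View pics/s10.png

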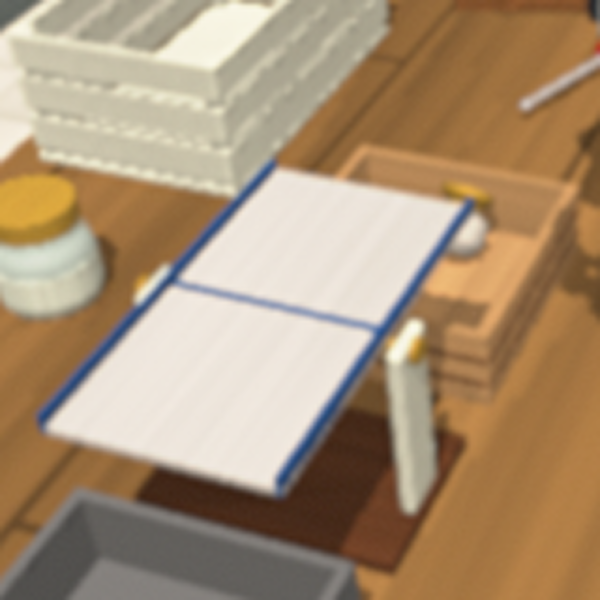

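The white knob is in the slatted wooden crate, and I handed the job in at about 11 s. I gripped it by the head and lowered it onto the crate-side (−y) half of the tray, about 55 mm from the axle. I opened the fingers along x only once the tray's slight tilt (about 0.03 rad) showed the foot was touching.

- **Last pictures:** the knob lies in the crate and had not visibly moved about 1 s later. The tray is back level (0 px shift from the first picture), and the arm is clear and still.
- **Disagreed:** the pixel-difference check around the crate read 43 rather than near zero. I take that to be the gripper's shadow and image noise, because the arm drifted about 8 mm while waiting. I handed in from the same script that printed this figure and only viewed the last picture afterwards. The closed grip read 36 mm against the 38 mm head. The top view was blocked by the arm, so the final checks rest on the side and wrist pictures.

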